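Get the drag plate under the graphite mould

ROBOT

A 7-joint arm with a two-finger parallel gripper is mounted at the origin on a cart in front of the work surface, level with it; the furniture and walls round the work are solid. World frame = base frame: x ahead of the robot, y to its left, z up, the work surface at z = 0. Lengths are in m, angles in rad, forces in N, time in s.
With the tool pointing down it reaches from about 0.35 to 0.9 m from the base axis. Payload 7.2 kg.
Tool frame: the origin (TCP) lies between the finger pads; the fingertips stand 11 mm ahead of it and the grasp point (between the pads) lies 8 mm behind it; z points along the fingers, y is the line along which they close (so a half turn about z gives the same grasp; the last joint's range is limited). The gripper opens to 85 mm and grips with 20 to 120 N. Pads are 22 mm wide; open, the fingers measure 114 mm over their backs; the gripper's body (76 mm by 85 mm) begins 54 mm behind the grasp point. The pads swing forward as they close: fully open they stand 13 mm farther back than shut.
Start: joints at [-1.273, 0.411, -0.013, 1.596, 0.006, 1.134, -0.082], TCP at [0.224, 0.584, 0.219] pointing down, gripper open.
Joint ranges: [-2.95, 2.95], [-0.29, 1.99], [-1.47, 1.44], [0.14, 2.54], [-1.03, 4.17], [0.13, 1.85], [-2.86, 2.86]. Speed limits (rad/s): [2.39, 2.39, 3.01, 3.01, 3.14, 3.14, 3.14].

INTERFACE

Orientations are given as a rotation vector (axis times angle).
In Python, from station import manip, set_gripper, planner, telemetry, optics, ticket gives the robot as it stands. Calls block until the motion is done:
- manip.move_to(position, orientation): joint-space move of the TCP to a pose.
- manip.line_to(position, frame=None, vel=0.15): straight line of the TCP; frame=None keeps the orientation; vel is the mean speed in m/s.
- manip.set_joints(angles): joint-space move.
- set_gripper(opening): finger opening in m; the grip force is fixed at half the most; returns when the fingers have stopped.
- manip.hold(seconds).
- planner.solve_ik(position, orientation): joint angles nearest the present ones, or None.
- telemetry.get_state(): the state.
- optics.snapshot(name): name is "scene" or "side" or "wrist"; returns the picture (420x560x3 uint8, red, green, blue); there is no depth.
- optics.camera_params(name): a dict with "fx", "fy", "cx", "cy" (pixels), "T" (4x4, takes a point from camera to world coordinates). Camera axes: x right, y down, z forward; pixel columns grow to the right and rows downward; lengths in m; the calibration is good to about 2 mm. A picture is of the moment at which its call begins: read the wrist's pose just before it. camera_params takes no time and is no camera call; for the wrist camera it gives the pose at the moment of the call.
A pose or a line that the arm cannot do raises manip.MotionError and nothing moves.
- ticket.sign_off(): hands the job in; it is judged then, once.
The state is a dict: "t": time; "joint_pos": joint angles; "qd": joint speeds; "joint_torque": joint torques, N m; "ee_pos": TCP position; "tool_rot": TCP orientation; "ft_force": force on the tool from outside, world axes, zero at the start; "ft_torque": the same for the moment, N m; "finger_gap": finger opening in m; "grasp_force": force on a finger pad.
Only numpy, scipy, OpenCV 4.12 (cv2) and the standard library are available. Lean on these libraries where they do the work, as an engineer would, in place of code of your own. Each camera call takes 0.05 s, during which the arm holds its last target. There are 200 camera calls.

TASK

Get the drag plate under the graphite mould and draw it clear of the rest: tip the mould back on its rear lower edge until it leans against both uprights of the rest, and let go. Then slide the blade of the drag plate squarely under the raised front as far as it goes, and lower the mould by hand so that it stands flat on the blade, let go, and draw the plate with the mould on it about 10 cm away from the rest. Graphite chips: never lift the mould off the bench or let it drop, and leave the other things where they are.

Things in the scene. Friction and masses are not known exactly. Their poses are not given: they have to be found in the camera images.
- rest: Tipping rest, fixed to the bench: two wood-faced uprights raked back 35 deg from vertical on a steel base. Origin: on the bench, midway between the uprights, where their front plane meets the bench. x: level, from its open front to its back, the way the mould is tipped; z up. A 6 mm base plate lies behind, x 16 to 112 mm. See rest_top.
- rest_top (a point): Top of the rest's front plane, midway between the uprights, 81 mm above the bench and 57 mm behind the rest's origin; axes as the rest's. The uprights are 18 mm wide, 92 mm apart between centres: 74 mm clear between them, room for a finger behind the mould.
- mould_center (a point): Centre of the mould: dark graphite block, 50 mm deep (x), 100 wide (y), 120 tall (z), 0.65 to 1 kg, with a 32 mm bore in its top. It starts upright, its back face 3 to 11 mm before the rest's origin. x: from its front to its back (to the rest); z: to its top. It balances at about 23 deg; leaning on both uprights (35 to 41 deg) it stays, its front lower edge about 29 mm up.
- mould_heel (a point): Middle of the mould's rear lower edge, on which it tips: 25 mm behind and 60 mm below its centre. Axes as the mould's.
- skid_grip (a point): Centre of the drag plate's wooden grip, 60 mm above the bench, 130 mm behind the blade's tip. It sits on a tongue bent up at the blade's rear end, leaning away from the blade 35 deg from vertical: up the tongue is (-0.574, 0, 0.819). Grip 16 mm thick, 78 wide, 42 long up the tongue: pinch it through its thickness, fingers in line with the tongue. Axes are the plate's (see skid_tip).
- skid_tip (a point): Middle of the leading edge of the drag plate's blade, on its upper side. Steel blade 90 mm long (x), 84 wide (y), 4 thick, flat on the bench; whole plate 0.45 kg, loose. x: level from the tongue to the tip, the way it slides in; z up. Under the leaning mould the tip stops about 6 mm short of the mould's rear edge.
- optic: Bystander: ribbed brass mould, about 60 x 60 x 57 mm. Origin at the centre of its underside, z up.
- brass: Bystander: small plain brass mould, about 42 x 42 x 39 mm. Origin at the centre of its underside, z up.
- vase: Bystander: small glass vase, 35 x 35 x 82 mm. Origin at the centre of its underside, z up.
- bottle: Bystander: small glass bottle with stopper, 34 x 34 x 92 mm. Origin at the centre of its underside, z up.
- jar: Bystander: frit jar with screw lid, 48 x 48 x 56 mm. Origin at the centre of its underside, z up.
- carton: Bystander: small carton, 51 x 70 x 45 mm. Origin at the centre of its underside, z up.
- tape: Bystander: roll of masking tape lying flat, 69 x 69 x 19 mm. Origin at the centre of its underside, z up.
- tweezer: Bystander: steel tweezers lying flat, 153 mm long. Origin at the centre of its underside, z up.

How it is judged:
By the outcome, as a careful person would: the job done as asked, in the order asked, and still so for the second after the job is handed in, with the robot touching nothing.
It also fails if it takes over 70 s, if anything falls off the work surface, if the arm or the gripper's body presses on something with over 40 N, if the wrist force passes 120 N, or if a joint passes its speed limit or range.

## Working session

There is one attempt and no reset: what is moved stays moved. The work goes in short steps, each a Python script; the robot and the scene stay as the last script left them, time stands still between calls to the robot, and variables do not carry over. Pictures are saved under pics/ and viewed, at most 10 in all, crops included, and the job is handed in when it is done.

```bash
ls; mkdir -p pics; python3 - <<'E'
from station import *
import cv2,numpy as np
for n in ["scene","side"]:
    cv2.imwrite(f"pics/{n}0.png",cv2.resize(optics.snapshot(n)[:,:,::-1],(800,600),interpolation=cv2.INTER_CUBIC))
    p=optics.camera_params(n);print(n,p["fx"],p["fy"],p["cx"],p["cy"]);print(np.round(p["T"],4).tolist())
s=telemetry.get_state();print(s)
E
```

```text
pics
scene 385.0349064521541 385.0349064521541 278.82102945389005 209.45566006664268
[[0.4009, -0.5916, 0.6995, -0.1131], [-0.916, -0.2455, 0.3173, -0.3008], [-0.0159, -0.7679, -0.6403, 0.6676], [0.0, 0.0, 0.0, 1.0]]
side 452.15381027554923 452.15381027554923 285.6740563158511 212.32841075042964
[[0.9968, -0.0444, 0.0663, 0.455], [-0.0796, -0.612, 0.7869, -0.9225], [0.0056, -0.7896, -0.6135, 0.8173], [0.0, 0.0, 0.0, 1.0]]
{'t': 0.1, 'joint_pos': array([-1.27316507,  0.41184285, -0.0127281 ,  1.59693899,  0.00561736,
        1.13428675, -0.0822118 ]), 'qd': array([ 0.00032842, -0.00044865,  0.0016827 , -0.00185002,  0.0009232 ,
       -0.00131811,  0.00199449]), 'joint_torque': array([ 2.58390566e-03, -6.01828551e+01,  6.84301425e-01, -3.00093162e+01,
        1.40693143e-02,  6.21877014e-03, -1.00169788e-05]), 'ee_pos': array([0.22344957, 0.58320947, 0.21783154]), 'tool_rot': array([-5.71366312e-01, -3.08904226e+00,  2.24938761e-03]), 'ft_force': array([ 0.69908633, -0.10610202, -0.40900806]), 'ft_torque': array([-0.01864647, -0.0059017 , -0.01339162]), 'grasp_force': 0.0, 'finger_gap': 0.08548470199044096}
```

View pics/scene0.png

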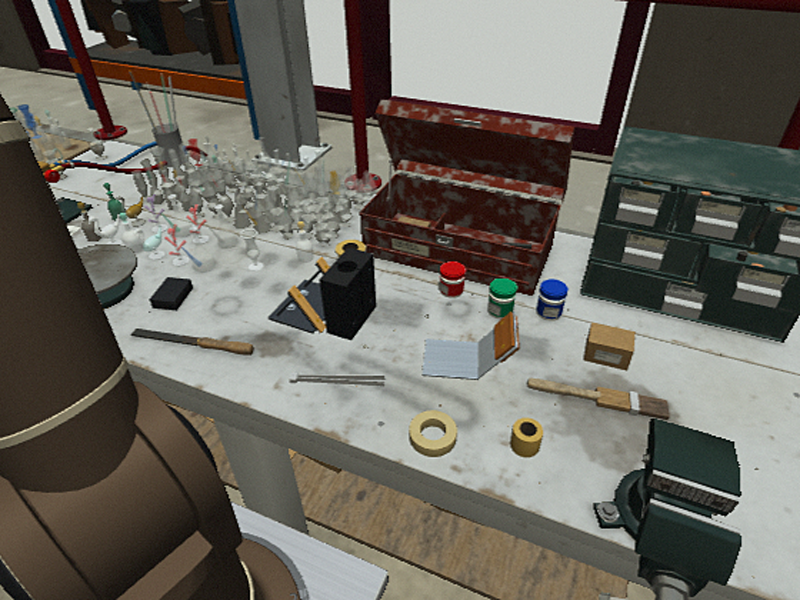

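View pics/side0.png

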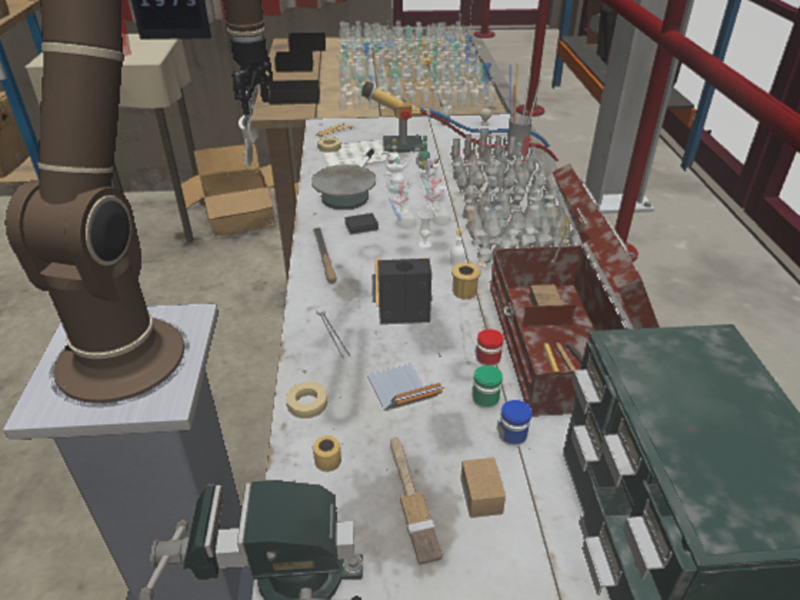

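The robot is at the left. The mould (scene ~350,290) has the rest behind it towards +y. The plate blade is at ~455,358 with its grip at ~507,338. Next I'll enlarge both views.

```bash
python3 - <<'E'
import cv2
a=cv2.imread("pics/scene0.png");b=cv2.imread("pics/side0.png")
# x2.8 crops of the 800x600 pictures
c=a[235:390,260:530];cv2.imwrite("pics/c1.png",cv2.resize(c,None,fx=2.96,fy=2.96,interpolation=cv2.INTER_CUBIC))
c=b[240:420,355:475];cv2.imwrite("pics/c2.png",cv2.resize(c,None,fx=3.3,fy=3.3,interpolation=cv2.INTER_CUBIC))
E
```

```text
(no output)
```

View pics/c1.png

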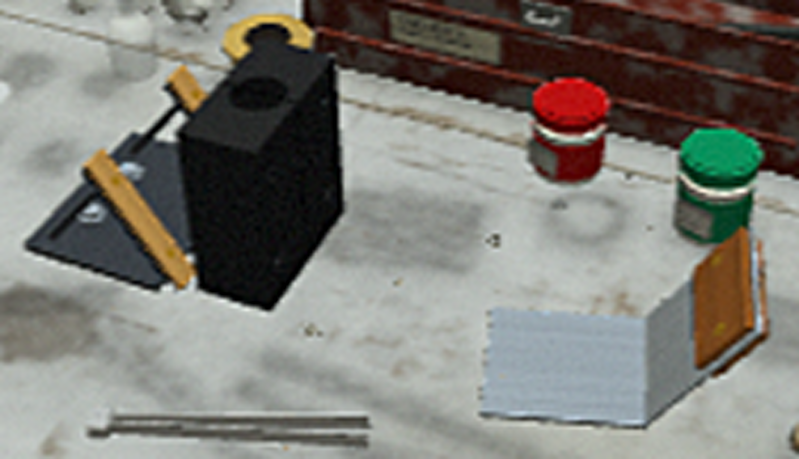

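View pics/c2.png

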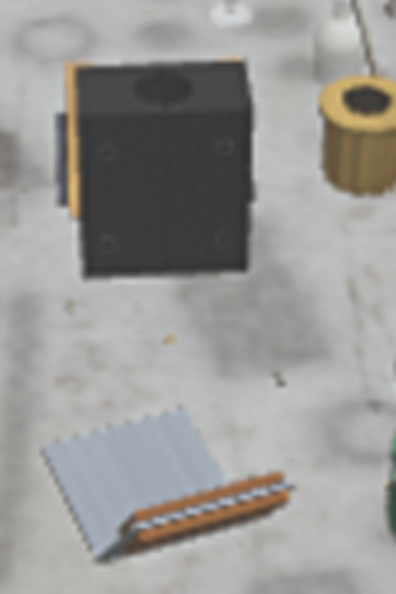

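Readings in crop pixels. Scene mould corners: top (183,133), (258,155), (338,60); bottom (195,292), (270,308), (343,210). Scene blade: (488,308), (480,415), (645,320), (645,427). The side view shows the same corners. I'll fit poses to these.

```bash
cat > h.py <<'E'
import numpy as np, cv2
from station import *
from scipy.optimize import least_squares
from scipy.spatial.transform import Rotation as R
CP={n:optics.camera_params(n) for n in ("scene","side")}
def proj(cp,P):
    T=cp["T"];p=(np.atleast_2d(P)-T[:3,3])@T[:3,:3]
    return np.c_[cp["fx"]*p[:,0]/p[:,2]+cp["cx"],cp["fy"]*p[:,1]/p[:,2]+cp["cy"]]
def Rz(a): return R.from_euler("z",a).as_matrix()
def fit(obs,x0):
    """obs: list of (camparams, local pts, px); planar pose x,y,yaw"""
    f=lambda q: np.concatenate([(proj(c,np.array(L)@Rz(q[2]).T+[q[0],q[1],0])-np.array(px)).ravel() for c,L,px in obs])
    r=least_squares(f,x0,loss="soft_l1");return r.x,np.round(f(r.x).reshape(-1,2),1)
E
cat > m.py <<'E'
from h import *
S=lambda L:[((260+u/2.96)*.7,(235+v/2.96)*.7) for u,v in L]
D=lambda L:[((355+u/3.3)*.7,(240+v/3.3)*.7) for u,v in L]
a,b=CP["scene"],CP["side"]
# mould local: origin under centre. x front->back; y left
B=lambda x,y,z:(x*.025,y*.05,z*.12)
# rest x ~ +y world => yaw ~90deg, local +y = world -x (near robot)
mo=[(a,[B(1,1,1),B(-1,1,1),B(-1,-1,1),B(1,1,0),B(-1,1,0),B(-1,-1,0)],S([(183,133),(258,155),(338,60),(195,292),(270,308),(343,210)])),
    (b,[B(-1,1,0),B(-1,-1,0),B(-1,1,1),B(-1,-1,1),B(1,1,1),B(1,-1,1)],D([(84,278),(248,270),(80,117),(252,107),(78,65),(245,60)]))]
print("mould",*fit(mo,[.55,.1,1.57]))
for o in mo: print(fit([o],[.55,.1,1.57])[0])
sk=[(a,[(0,.042,0.004),(0,-.042,.004),(-.09,.042,.004),(-.09,-.042,.004)],S([(480,415),(488,308),(645,427),(645,320)])),
    (b,[(0,.042,0.004),(0,-.042,.004),(-.09,.042,.004)],D([(40,450),(183,405),(100,560)]))]
print("skid",*fit(sk,[.55,-.1,1.57]))
for o in sk: print(fit([o],[.55,-.1,1.57])[0])
# rest, near upright outer/inner edges y=.055,.037
re=[(a,[(.057,.055,.081),(.057,.037,.081),(0,.055,0),(0,.037,0)],S([(83,160),(104,149),(172,287),(195,280)]))]
print("rest",*fit(re,[.55,.15,1.57]))
E
python3 m.py
```

```text
mould [0.53237895 0.08517023 1.57480293] [[-1.7 -0.5]
 [-0.4 -0.6]
 [-0.6 -1.5]
 [ 0.6 -0.6]
 [ 0.4  0.9]
 [ 0.2 -0. ]
 [-0.2  0.5]
 [ 0.2  0.5]
 [-0.3  0. ]
 [ 0.5  0.5]
 [-0.8  0.5]
 [-0.   0. ]]
[0.53127542 0.08403183 1.57246261]
[0.53285768 0.08690413 1.56870461]
skid [ 0.49171379 -0.07118801  1.88264542] [[ 0.  -0.2]
 [ 0.4 -0.2]
 [ 0.3 -0.6]
 [-0.1 -0.9]
 [-0.4 -0.7]
 [-0.4  0.4]
 [-0.6  0.2]]
[ 0.49046231 -0.07129079  1.87624951]
[ 0.49254199 -0.07129425  1.89377118]
rest [0.52605897 0.1109093  1.42084184] [[-0.1 -0. ]
 [-0.2 -1.3]
 [ 0.7  2.3]
 [-0.3 -0.2]]
```

```bash
cat >> h.py <<'E'
YAW=1.572; MC=np.array([.5325,.0855]); D=np.array([np.cos(YAW),np.sin(YAW),0.]); Zu=np.array([0,0,1.])
HEEL=np.r_[MC,0]+.025*D
def mpose(th,h,heel=HEEL,flip=1,off=0.):
    """tool straddling mould tilted th back; TCP at height h along mould, off along mould x"""
    u=np.cos(th)*Zu+np.sin(th)*D; b=np.cos(th)*D-np.sin(th)*Zu
    y=b*flip; z=-u; x=np.cross(y,z)
    return heel+(-.025+off)*b+h*u, R.from_matrix(np.c_[x,y,z]).as_rotvec()
def gpose(tip,yaw,flip=1,back=0.):
    """tool pinching grip; tip xy; back = retreat up the tongue"""
    d=np.array([np.cos(yaw),np.sin(yaw),0]); up=-.574*d+.819*Zu
    z=-up; y=flip*(.819*d+.574*Zu); x=np.cross(y,z)
    return np.r_[tip,0]-.130*d+.060*Zu+(back-.008)*up, R.from_matrix(np.c_[x,y,z]).as_rotvec()
def st():
    s=telemetry.get_state();print("t%.1f"%s["t"],np.round(s["ee_pos"],4),"F",np.round(s["ft_force"],1),"T",np.round(s["ft_torque"],2),"gap%.4f gf%.1f"%(s["finger_gap"],s["grasp_force"]));return s
E
python3 - <<'E'
from h import *
for f in (1,-1):
    for th in (0,.2,.4,.7): 
        q=planner.solve_ik(*mpose(th,.09,flip=f));print("m",f,th,None if q is None else np.round(q,2))
    for tip,yw in (((.492,-.071),1.883),((.5325,.03),YAW),((.5325,.105),YAW),((.5325,.0),YAW)):
      for bk in (0,.1):
        q=planner.solve_ik(*gpose(tip,yw,f,bk));print("g",f,tip,None if q is None else np.round(q,2))
manip.move_to(*mpose(0,.215))
st()
p=optics.camera_params("wrist");im=optics.snapshot("wrist")
cv2.imwrite("pics/w1.png",cv2.resize(im[:,:,::-1],(800,600),interpolation=cv2.INTER_CUBIC))
np.savez("w1.npz",**p)
print(p)
E
```

```text
m 1 0 [-0.44  0.42  0.25  1.95 -0.14  0.79  1.46]
m 1 0.2 [-0.54  0.46  0.18  1.9   0.14  0.87  1.1 ]
m 1 0.4 [-0.66  0.53  0.16  1.83  0.32  1.01  0.86]
m 1 0.7 [-0.81  0.7   0.16  1.7   0.45  1.25  0.65]
g 1 (0.492, -0.071) [ 0.37  0.8   0.22  1.55 -0.55  1.36  2.72]
g 1 (0.492, -0.071) [ 0.27  0.81  0.51  1.39 -0.65  1.62  2.8 ]
g 1 (0.5325, 0.03) [-0.05  0.79  0.72  1.84 -1.02  1.35  2.77]
g 1 (0.5325, 0.03) [ 0.07  0.68  0.68  1.72 -0.86  1.45  2.66]
g 1 (0.5325, 0.105) [-0.06  0.69  0.53  1.92 -0.98  1.18  2.64]
g 1 (0.5325, 0.105) [ 0.86  0.62 -0.63  1.75 -0.26  1.07  2.02]
g 1 (0.5325, 0.0) [ 0.91  0.78 -0.63  1.73 -0.16  0.99  2.06]
g 1 (0.5325, 0.0) [ 0.07  0.74  0.76  1.67 -0.89  1.52  2.72]
m -1 0 [-0.75  0.48  0.66  1.97 -0.4   0.82 -1.44]
m -1 0.2 [-0.92  0.54  0.7   1.92 -0.19  0.86 -1.73]
m -1 0.4 [-1.03  0.62  0.69  1.85 -0.01  0.95 -1.97]
m -1 0.7 [-1.13  0.8   0.66  1.72  0.14  1.14 -2.2 ]
g -1 (0.492, -0.071) [ 0.01  0.97  0.85  1.57 -0.91  1.6  -0.11]
g -1 (0.492, -0.071) [ 0.06  0.96  0.96  1.4  -0.9   1.8  -0.14]
g -1 (0.5325, 0.03) [-0.02  0.77  0.67  1.84 -0.
[... 171 characters left out ...]
6  0.69  0.84  1.83 -0.97  1.46 -0.47]
g -1 (0.5325, 0.0) [-0.03  0.83  0.76  1.8  -1.02  1.4  -0.34]
g -1 (0.5325, 0.0) [-0.04  0.83  0.97  1.68 -0.99  1.63 -0.33]
t2.2 [0.5324 0.0867 0.2149] F [ 0.4  0.1 -0.6] T [-0.07  0.01 -0.04] gap0.0856 gf0.0
{'fx': 330.56615784398514, 'fy': 330.56615784398514, 'cx': 279.5578450637659, 'cy': 204.60171476410872, 'T': array([[-3.15383053e-03,  9.44890299e-01,  3.27371923e-01,
         4.50473716e-01],
       [ 9.99994740e-01,  2.73234069e-03,  1.74740621e-03,
         8.51807150e-02],
       [ 7.56615547e-04,  3.27375712e-01, -9.44893947e-01,
         3.72138439e-01],
       [ 0.00000000e+00,  0.00000000e+00,  0.00000000e+00,
         1.00000000e+00]])}
```

View pics/w1.png

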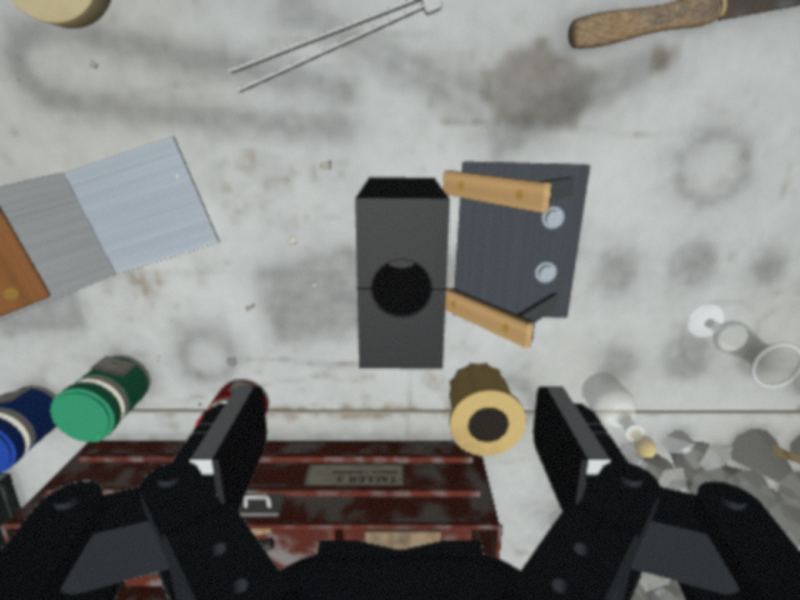

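The wrist view shows the mould top at (357–447, 197–367), the rest at upper right and clearly yawed, and the blade tip corners at (174,137) and (219,242). I'll fit with these.

```bash
cat > m2.py <<'E'
exec(open("m.py").read().split("print(\"mould\"")[0])
w=dict(np.load("w1.npz")); W=lambda L:[(u*.7,v*.7) for u,v in L]
mw=(w,[B(-1,1,1),B(1,1,1),B(1,-1,1),B(-1,-1,1),B(-1,1,0),B(1,1,0)],W([(357,197),(447,197),(443,367),(360,367),(370,178),(436,178)]))
print("mould",*fit([mw],[.53,.085,1.57]),fit(mo+[mw],[.53,.085,1.57])[0])
sk=[(a,[(0,.042,0.004),(0,-.042,.004),(-.09,.042,.004),(-.09,-.042,.004)],S([(480,415),(488,308),(645,427),(645,320)])),
    (b,[(0,.042,0.004),(0,-.042,.004),(-.09,.042,.004)],D([(40,450),(183,405),(100,560)]))]
sw=(w,[(0,.042,0.004),(0,-.042,.004),(-.09,.042,.004),(-.09,-.042,.004)],W([(174,137),(219,242),(66,174),(115,272)]))
print("skid",*fit([sw],[.5,-.1,1.8]),fit(sk+[sw],[.5,-.1,1.8])[0])
T=[(.057,.055,.081),(.057,.037,.081),(.057,-.037,.081),(.057,-.055,.081)]
rw=(w,T,W([(552,184),(548,211),(536,322),(529,346)]))
ra=(a,T,S([(83,160),(104,149),(165,80),(187,66)]))
print("rest",*fit([rw],[.53,.12,1.5]),*fit([ra],[.53,.12,1.5]),fit([rw,ra],[.53,.12,1.5])[0])
E
python3 m2.py; cat > /dev/null
```

```text
mould [0.53509378 0.08743659 1.56544448] [[-0.5  0.4]
 [ 2.7  1. ]
 [ 0.3  0.2]
 [-0.1 -0.2]
 [-0.3 -1.3]
 [-0.9 -1. ]] [0.53476434 0.08717036 1.56731353]
skid [ 0.49683435 -0.06962941  1.85524803] [[-0.1 -0.3]
 [ 0.   0.9]
 [-0.8 -1.9]
 [ 1.1  1. ]] [ 0.49573538 -0.06975819  1.86034427]
rest [0.53390293 0.11930436 1.54563883] [[ 0.1 -1.7]
 [ 0.1  0.3]
 [-1.7  0.3]
 [ 1.   0.6]] [0.52907056 0.11315858 1.53060098] [[ 0.2  1.2]
 [-0.6 -0.4]
 [ 1.1 -0.1]
 [-0.4 -0.4]] [0.53359897 0.11887769 1.54151201]
```

```bash
sed -i 's/^YAW=1.572; MC=np.array(\[.5325,.0855\])/YAW=1.567; MC=np.array([.534,.0867])/' h.py
python3 - <<'E'
from h import *
manip.move_to(*mpose(0,.17))
manip.line_to(*mpose(0,.088),vel=.1); st()
set_gripper(.057); s=st()
ref=s["ft_force"]
for d in (5,10,15,20,25,30,34,37):
    manip.line_to(*mpose(np.radians(d),.088),vel=.05); s=st()
    if np.linalg.norm(s["ft_force"]-ref)>15: print("stop");break
cv2.imwrite("pics/s1.png",cv2.resize(optics.snapshot("side")[100:320,180:460,::-1],None,fx=2.7,fy=2.7,interpolation=cv2.INTER_CUBIC))
E
```

```text
t3.5 [0.5345 0.0867 0.0886] F [-0.6 -0.3  0.6] T [-0.03  0.04  0.03] gap0.0852 gf0.0
t3.9 [0.5341 0.0868 0.0882] F [-0.4 -0.9  0.6] T [ 0.03 -0.02 -0.04] gap0.0574 gf0.0
t4.2 [0.534  0.0955 0.0897] F [ 0.2 -1.5 -1.2] T [-0.07 -0.03  0.03] gap0.0567 gf0.5
t4.5 [0.5338 0.1026 0.0907] F [-0.4 -1.1 -1.1] T [ 0.04 -0.02 -0.06] gap0.0571 gf0.4
t4.8 [0.5338 0.1103 0.0911] F [-1.3 -0.4 -0.5] T [ 0.2   0.03 -0.02] gap0.0568 gf0.0
t5.2 [0.5339 0.1183 0.0909] F [-0.3 -0.1 -0. ] T [ 0.31  0.04 -0.02] gap0.0571 gf0.0
t5.5 [0.534  0.1264 0.0899] F [-0.3  0.2  0.2] T [ 0.4  -0.05  0.06] gap0.0570 gf0.0
t5.8 [0.534  0.1343 0.0882] F [-0.4  0.7 -0.3] T [ 0.63  0.09 -0.01] gap0.0571 gf0.3
t6.0 [0.534  0.1405 0.0865] F [-0.8  0.1 -0.9] T [0.78 0.03 0.01] gap0.0570 gf0.4
t6.3 [0.534  0.1447 0.0849] F [-0.1  0.1  0.5] T [ 0.63 -0.04 -0.03] gap0.0574 gf0.0
```

View pics/s1.png

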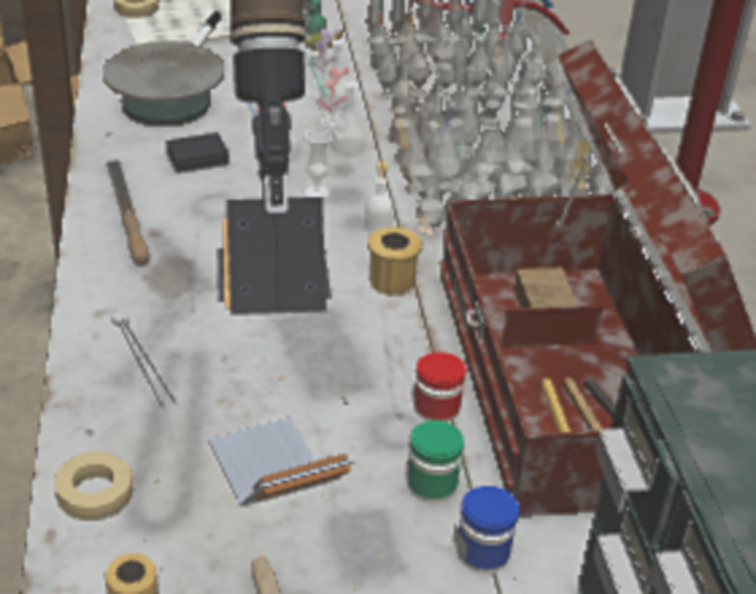

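The mould is tipped and leaning back between the fingers (its front face spans ~(228–328, 200–312)). I'll carry on until the front pad presses, then let go.

```bash
python3 - <<'E'
from h import *
for d in (38,39,40,41,42):
    manip.line_to(*mpose(np.radians(d),.088),vel=.03); s=st()
    if s["grasp_force"]>1 or s["ft_force"][1]<-3: break
th=np.radians(d)
set_gripper(.085); st()
manip.line_to(*mpose(th,.16),vel=.15)
manip.move_to(*mpose(.2,.26,flip=1)); st()
p=optics.camera_params("wrist");im=optics.snapshot("wrist");np.savez("w2.npz",**p)
cv2.imwrite("pics/w2.png",cv2.resize(im[:,:,::-1],(800,600),interpolation=cv2.INTER_CUBIC))
E
```

```text
t6.6 [0.5342 0.1461 0.0847] F [-0.  -0.6  0.1] T [0.64 0.06 0.05] gap0.0570 gf0.0
t6.8 [0.5344 0.147  0.0846] F [-0.3 -1.7  5. ] T [-0.37  0.01 -0.01] gap0.0571 gf2.2
t7.2 [0.5341 0.1479 0.084 ] F [-0.1  0.8 -0.7] T [ 0.59 -0.02  0.02] gap0.0852 gf0.0
t8.5 [0.5338 0.1373 0.2601] F [-0.2  0.9 -0.8] T [ 0.26 -0.01  0.03] gap0.0851 gf0.0
```

View pics/w2.png

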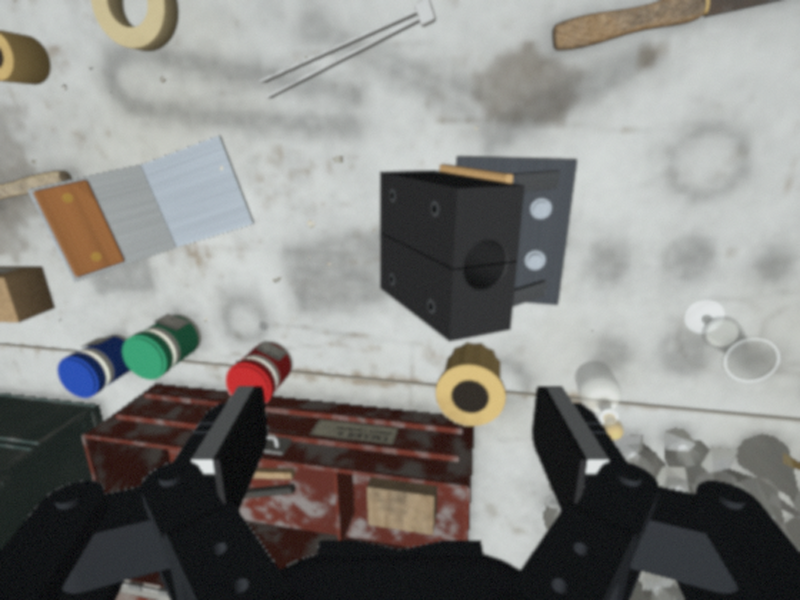

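The mould leans on the rest, front lower edge at (381,173)–(381,290), top edge at (454,185)–(451,338). I'll fit the lean and re-fit the plate.

```bash
cat > m3.py <<'E'
from h import *
w=dict(np.load("w2.npz")); px=np.array([(381,173),(381,290),(454,185),(451,338),(522,187),(511,328)])*.7
L=np.array([(-.05,.05,0),(-.05,-.05,0),(-.05,.05,.12),(-.05,-.05,.12),(0,.05,.12),(0,-.05,.12)])
def f(q):
    M=Rz(q[2])@R.from_euler("y",q[3]).as_matrix()
    return (proj(w,L@M.T+[q[0],q[1],0])-px).ravel()
r=least_squares(f,[.534,.112,1.567,.66],loss="soft_l1");print("heel",r.x,np.degrees(r.x[3]));print(np.round(f(r.x).reshape(-1,2),1).tolist())
sw=(w,[(0,.042,0.004),(0,-.042,.004),(-.09,.042,.004),(-.09,-.042,.004)],np.array([(221,136),(254,222),(143,165),(176,246)])*.7)
print("skid",*fit([sw],[.5,-.1,1.8]))
up=(-.574,0,.819);G=np.array([-.130,0,.060])
E
python3 m3.py
```

```text
heel [0.5353909  0.11381977 1.57242057 0.62059269] 35.557341782442634
[[-1.2, -0.3], [0.5, -0.9], [0.2, 2.0], [-0.8, 1.8], [0.3, -2.5], [0.3, -0.1]]
skid [ 0.49663775 -0.0685306   1.85540534] [[-0.3 -0.5]
 [ 0.1  1.7]
 [-0.6 -1.1]
 [ 1.   0.5]]
```

```bash
sed -i 's/^YAW=1.567/YAW=1.566/' h.py; python3 - <<'E'
from h import *
TIP=(.4957,-.0692);SY=1.857
p,o=mpose(.2,.26);manip.line_to(p+[0,0,.08],vel=.3)
manip.set_joints([0.86,.62,-.63,1.75,-.26,1.07,-1.12]); st()
set_gripper(.05)
manip.move_to(*gpose(TIP,SY,-1,.09)); s=st();print(np.round(s["joint_pos"],2))
manip.line_to(*gpose(TIP,SY,-1,0),vel=.1); st()
cv2.imwrite("pics/s2.png",cv2.resize(optics.snapshot("side")[180:330,200:400,::-1],None,fx=4,fy=4,interpolation=cv2.INTER_CUBIC))
E
```

```text
t11.0 [ 0.5338 -0.0786  0.1383] F [ 0.4  0.5 -0.5] T [-0.61 -0.01  0.  ] gap0.0847 gf0.0
t12.1 [ 0.5458 -0.2387  0.1268] F [-0.8  1.1  0.6] T [-0.52 -0.18 -0.04] gap0.0496 gf0.0
[ 0.89  0.83 -0.57  1.36 -0.05  1.45 -0.87]
t13.1 [ 0.5315 -0.19    0.0539] F [ 0.5 -0.1 -0.5] T [-0.58 -0.15 -0.01] gap0.0496 gf0.0
```

View pics/s2.png

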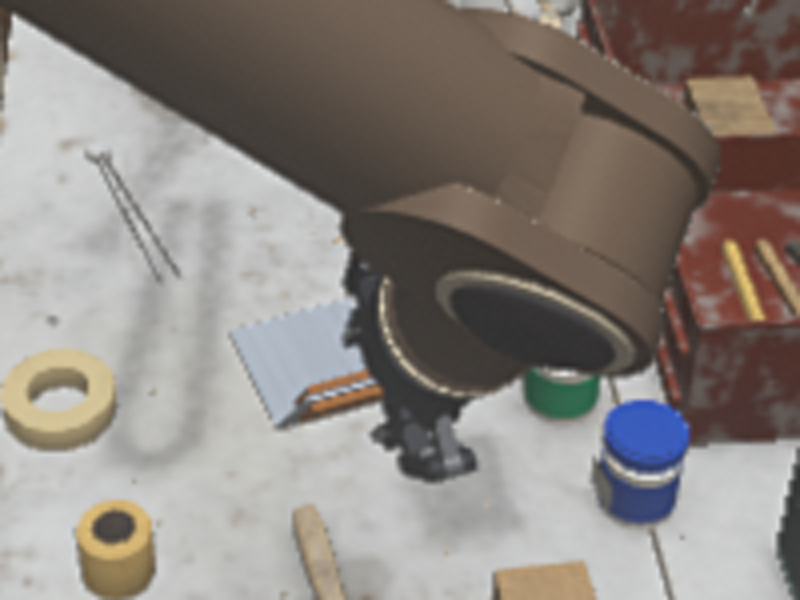

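The arm hides the grip, but the plate is undisturbed (blade at ~(300,350)). I'll pinch and check the gap.

```bash
python3 - <<'E'
from h import *
set_gripper(0.0); s0=st()
TIP=np.array([.4957,-.0692]);SY=1.857
END=np.array([.5342,.035])
for k in (.5,1):
    manip.line_to(*gpose(TIP+k*(END-TIP),SY+k*(YAW-SY),-1,0),vel=.08); st()
p=optics.camera_params("wrist");im=optics.snapshot("wrist");np.savez("w3.npz",**p)
a=optics.snapshot("scene")[150:290,170:370]
cv2.imwrite("pics/w3.png",np.hstack([cv2.resize(im,(400,300)),cv2.resize(a,(400,300),interpolation=cv2.INTER_CUBIC)])[:,:,::-1])
E
```

```text
t13.6 [ 0.5312 -0.1897  0.054 ] F [-0.6 -1.   6. ] T [-0.04  0.16  0.32] gap0.0146 gf59.9
t14.3 [ 0.5332 -0.1421  0.0542] F [-1.5 -3.8  6.3] T [-0.33  0.08  0.11] gap0.0148 gf60.1
t15.1 [ 0.5345 -0.0915  0.0542] F [-0.2 -3.7  6.1] T [-0.44  0.15  0.07] gap0.0147 gf60.3
```

View pics/w3.png

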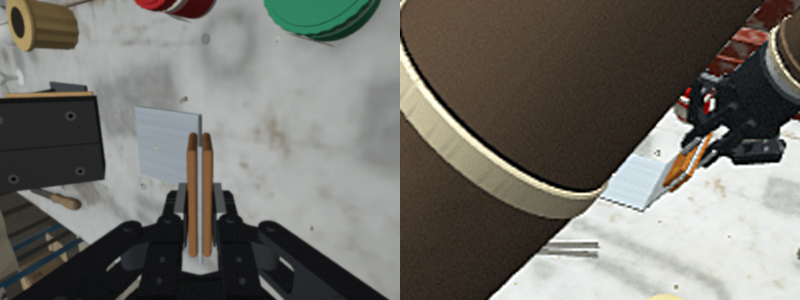

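The pinch holds, with the blade tip corners at ~(135,106) and (138,177) in the left half and the mould's front lower edge at ~(104,97)–(104,180). I'll check squareness by back-projection, refining the corners with image code.

```bash
python3 - <<'E'
from h import *
w=dict(np.load("w3.npz"))
def bp(u,v,z):
    T=w["T"];d=T[:3,:3]@[(u-w["cx"])/w["fx"],(v-w["cy"])/w["fy"],1];c=T[:3,3];return np.round(c+d*(z-c[2])/d[2],4)
for n,(u,v),z in (("tipR",(135,106),.004),("tipL",(138,177),.004),("bendR",(201,115),.004)): print(n,bp(u*1.4,v*1.4,z))
M=Rz(YAW)
for y in (-.042,.042): print("pred tip px",proj(w,M@[0,y,.004]+[.5342,.035,0])/1.4)
# mould front lower edge predicted for lean 37 deg
for y in (-.05,.05): print("pred mould",proj(w,HEEL+M@[-.05*np.cos(.65),y,.05*np.sin(.65)])/1.4)
E
```

```text
tipR [0.5772 0.034  0.004 ]
tipL [0.4855 0.0407 0.004 ]
bendR [ 0.577 -0.058  0.004]
pred tip px [[134.60523168 106.83959159]]
pred tip px [[140.47832331 173.27521158]]
pred mould [[ 94.1103149  100.22195467]]
pred mould [[105.40439554 179.40373928]]
```

```bash
python3 - <<'E'
from h import *
X=.5342
manip.line_to(*gpose((X,.092),YAW,-1,0),vel=.08); s=st(); base=s["ft_force"][1]
y=.092
while y<.112:
    y+=.0015
    manip.line_to(*gpose((X,y),YAW,-1,0),vel=.03); s=st()
    if s["ft_force"][1]<base-4: break
print("tip y",y)
E
```

```text
t16.1 [ 0.5353 -0.0344  0.0542] F [ 0.3 -3.3  6.5] T [-0.42 -0.23 -0.1 ] gap0.0146 gf60.2
t16.3 [ 0.5354 -0.0341  0.0543] F [-0.1 -7.7 10.9] T [-0.72  0.1   0.05] gap0.0143 gf60.9
tip y 0.0935
```

```bash
python3 - <<'E'
from h import *
X=.5342
def go(y,dz): p,o=gpose((X,y),YAW,-1,0); manip.line_to(p+[0,0,dz],o,vel=.03); return st()
go(.088,0); go(.088,.0008); 
for y in (.0895,.091,.0925,.094): go(y,.0008)
s=telemetry.get_state();print(s["tool_rot"],gpose((X,.09),YAW,-1,0)[1], np.round(s["joint_pos"],3))
np.savez("w4.npz",**optics.camera_params("wrist"));cv2.imwrite("pics/w4.png",optics.snapshot("wrist")[:,:,::-1])
cv2.imwrite("pics/side4.png",optics.snapshot("side")[:,:,::-1]);cv2.imwrite("pics/scene4.png",optics.snapshot("scene")[:,:,::-1])
E
```

```text
t16.7 [ 0.534  -0.0375  0.0539] F [-0.  -1.8  7. ] T [ 0.1   0.03 -0.03] gap0.0143 gf60.1
t16.9 [ 0.5338 -0.0375  0.0542] F [ 1.3 -1.3  2.1] T [-0.45 -0.25 -0.17] gap0.0145 gf59.5
t17.2 [ 0.5339 -0.0372  0.0543] F [-0.8 -4.8  6.1] T [-0.78  0.03  0.13] gap0.0143 gf60.3
t17.4 [ 0.5341 -0.0361  0.0544] F [-0.6 -6.   7.3] T [-0.88  0.08  0.1 ] gap0.0146 gf60.5
t17.7 [ 0.5342 -0.0348  0.0544] F [-0.9 -6.   7. ] T [-0.97  0.    0.1 ] gap0.0140 gf60.5
t17.9 [ 0.5344 -0.0334  0.0544] F [-0.5 -6.9  7.2] T [-1.01  0.   -0.  ] gap0.0144 gf60.5
[-2.53266422  0.0079774  -0.00455851] [-2.53028711e+00  6.06805356e-03 -1.91469811e-03] [ 0.802  0.725 -0.638  1.843 -0.24   0.859 -1.143]
```

The plate keeps advancing about 1.4 mm per step at a steady ~6 N, so this is bench friction, not an obstruction. I'll go on until the progress stalls.

```bash
python3 - <<'E'
from h import *
X=.5342; y=.094; stall=0; last=telemetry.get_state()["ee_pos"][1]
while y<.113:
    y+=.0015
    p,o=gpose((X,y),YAW,-1,0); manip.line_to(p+[0,0,.0008],o,vel=.03); s=st()
    e=s["ee_pos"][1]; stall=stall+1 if e-last<.0006 else 0; last=e
    if stall>=2 or s["ft_force"][1]<-13: break
print("cmd tip",y,"actual", last+.13-.0046)
E
```

```text
t18.3 [ 0.5345 -0.0319  0.0544] F [-0.3 -6.5  6.8] T [-0.95 -0.08  0.01] gap0.0144 gf60.5
t18.6 [ 0.5346 -0.0304  0.0544] F [ 0.2 -6.1  6.9] T [-1.01 -0.06 -0.07] gap0.0144 gf60.5
t18.8 [ 0.5346 -0.0289  0.0544] F [ 0.5 -6.2  6.7] T [-0.97 -0.05 -0.06] gap0.0145 gf60.5
t19.1 [ 0.5347 -0.0274  0.0544] F [ 0.4 -5.8  6.8] T [-1.03 -0.09 -0.07] gap0.0147 gf60.5
t19.3 [ 0.5346 -0.0259  0.0544] F [ 1.4 -6.1  6.2] T [-1.05 -0.15 -0.1 ] gap0.0144 gf60.4
t19.6 [ 0.5346 -0.0244  0.0544] F [ 1.  -5.8  6.7] T [-1.04 -0.08 -0.09] gap0.0146 gf60.4
t19.8 [ 0.5347 -0.0229  0.0544] F [ 0.2 -6.1  7.5] T [-1.07 -0.1  -0.06] gap0.0147 gf60.4
t20.1 [ 0.5347 -0.0214  0.0544] F [ 0.5 -6.4  6.8] T [-1.02 -0.14 -0.1 ] gap0.0146 gf60.4
t20.3 [ 0.5347 -0.0198  0.0544] F [ 0.8 -6.2  7.5] T [-1.06 -0.14 -0.17] gap0.0146 gf60.4
t20.6 [ 0.5347 -0.0185  0.0544] F [-0.3 -6.6  6.1] T [-1.07 -0.12 -0.07] gap0.0146 gf60.6
t20.8 [ 0.5349 -0.018   0.0544] F [ -0.7 -10.5   9.5] T [-1.28  0.1   0.15] gap0.0144 gf61.0
t21.1 [ 0.535  -0.0174  0.0544] F [ -1.8 -12.   11.1] T [-1.61  0.26  0.24] gap0.0143 gf61.5
t21.3 [ 0.5353 -0.0164  0.0544] F [ -1.1 -13.7  11.6] T [-1.73  0.28  0.3 ] gap0.0144 gf61.7
cmd tip 0.11350000000000002 actual 0.10902932025211415
```

```bash
python3 - <<'E'
from h import *
X=.5345
p,o=gpose((X,.1085),YAW,-1,0); manip.line_to(p+[0,0,.001],o,vel=.03); st()
set_gripper(.06); st()
p,o=gpose((X,.1085),YAW,-1,.09); manip.line_to(p,o,vel=.15)
manip.line_to(p+[0,-.02,.12],o,vel=.25); st()
manip.set_joints([-0.54,0.2,.18,1.9,.14,.87,1.1]); st()
set_gripper(.085)
manip.move_to(*mpose(np.radians(25),.26)); s=st(); print(np.round(s["joint_pos"],2))
p=optics.camera_params("wrist");im=optics.snapshot("wrist");np.savez("w5.npz",**p)
cv2.imwrite("pics/w5.png",cv2.resize(im[:,:,::-1],(800,600),interpolation=cv2.INTER_CUBIC))
E
```

```text
t21.6 [ 0.534  -0.0181  0.0544] F [-1.3 -6.4  5.6] T [-1.08  0.2   0.12] gap0.0146 gf60.5
t22.1 [ 0.5337 -0.0166  0.0543] F [ 0.3  0.2 -0.2] T [-0.59 -0.   -0.01] gap0.0599 gf0.0
t23.5 [ 0.5332 -0.088   0.2465] F [ 0.4 -0.2 -0.6] T [-0.63  0.06  0.03] gap0.0602 gf0.0
t25.5 [0.5599 0.1176 0.2265] F [-0.6 -0.3 -0.2] T [ 0.02  0.2  -0.02] gap0.0598 gf0.0
t26.4 [0.5344 0.2003 0.2452] F [ 0.4 -1.1 -0.7] T [0.44 0.04 0.03] gap0.0850 gf0.0
[-0.75  0.44  0.13  1.57  0.3   1.4   0.85]
```

View pics/w5.png

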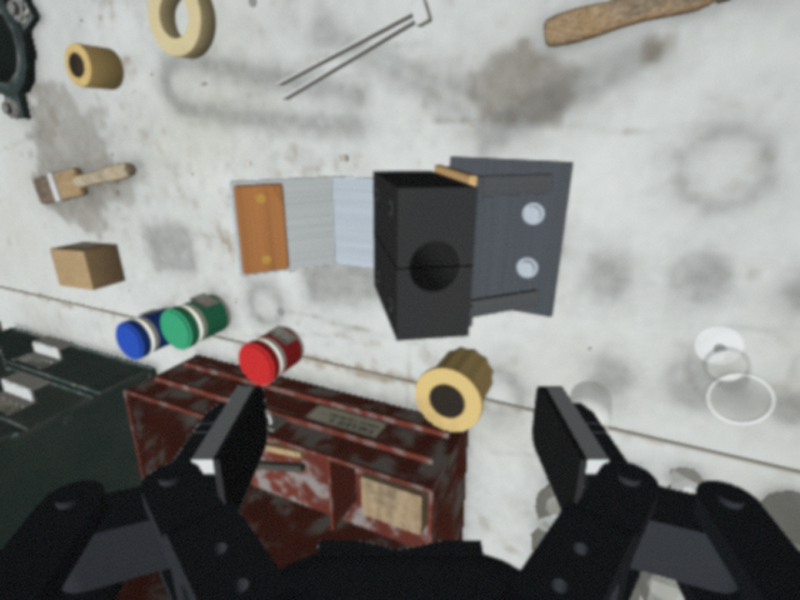

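The plate is squarely under the mould: the blade runs into the mould's front edge at (374,180–265), centred. Now I'll lower the mould with a loose straddle.

```bash
python3 - <<'E'
from h import *
H=HEEL+[0,.0012,.001]
r=np.radians
manip.move_to(*mpose(r(38),.18,H)); 
manip.line_to(*mpose(r(38),.09,H),vel=.12); st()
set_gripper(.055); s=st()
if np.linalg.norm(s["ft_force"])<15:
  for d in (35,32,29,26,23,20,17,14,11,8,6,4,2,0):
    manip.line_to(*mpose(r(d),.09,H),vel=.03); print(d,end=" ");s=st()
    if np.linalg.norm(s["ft_force"])>12: print("stop");break
E
```

```text
t27.9 [0.5348 0.1493 0.0881] F [-0.3  0.7  1.2] T [0.67 0.01 0.01] gap0.0853 gf0.0
t28.3 [0.5345 0.1484 0.0877] F [ 0.6 -1.8  4.9] T [ 0.06 -0.01  0.02] gap0.0549 gf1.3
35 t28.6 [0.5345 0.1439 0.0893] F [ 0.4  0.6 -0.6] T [ 0.77 -0.12  0.06] gap0.0548 gf0.5
32 t28.9 [0.5343 0.1391 0.0907] F [ 0.5  0.6 -0.9] T [ 0.69 -0.11  0.08] gap0.0550 gf0.4
29 t29.2 [0.5343 0.1344 0.092 ] F [-0.1  0.2  0.3] T [ 0.64 -0.08 -0.03] gap0.0547 gf0.4
26 t29.5 [0.5342 0.1296 0.093 ] F [ 1.1  0.5 -0.8] T [ 0.6  -0.08  0.03] gap0.0548 gf0.4
23 t29.8 [0.5342 0.1246 0.0938] F [ 0.5  0.8 -0.7] T [ 0.57 -0.06 -0.01] gap0.0552 gf0.3
20 t30.2 [0.5342 0.1198 0.0943] F [0.3 0.1 0. ] T [ 0.38 -0.04 -0.03] gap0.0549 gf0.0
17 t30.5 [0.5341 0.1149 0.0945] F [-0.  -0.2 -0.5] T [ 0.27  0.   -0.04] gap0.0549 gf0.0
14 t30.8 [0.5341 0.1102 0.0944] F [-0.3 -1.6  0.8] T [-0.11  0.02  0.02] gap0.0549 gf0.7
11 t31.1 [0.534  0.1053 0.0941] F [-0.2  0.  -0.1] T [0.18 0.02 0.03] gap0.0553 gf0.1
8 t31.4 [0.5341 0.1005 0.0936] F [-0.7 -1.2 -0.4] T [-0.04 -0.02  0.01] gap0.0548 gf0.5
6 t31.7 [0.534  0.0973 0.0931] F [ 0.1 -1.1  1.6] T [-0.12 -0.03 -0.01] gap0.0548 gf0.6
4 t31.9 [0.534  0.094  0.0925] F [-1.1 -1.1  0.6] T [-0.19  0.04 -0.01] gap0.0552 gf0.6
2 t32.2 [0.534  0.091  0.0918] F [ 0.   0.8 -0.6] T [-0.   -0.01 -0.  ] gap0.0553 gf0.0
0 t32.5 [0.534  0.0882 0.091 ] F [ 0.2  1.  -0.1] T [ 0.26 -0.1   0.  ] gap0.0551 gf0.6
```

```bash
cat > sil.py <<'E'
from h import *
def dark(im): return (im.max(2)<75).astype(np.uint8)
BX=np.array([(x,y,z) for x in(-.05,0) for y in(-.05,.05) for z in(0,.12)])
def silfit(views,q0):
    """views: (cp, rgb). q = heel x,y,z,yaw,tilt; minimise mask mismatch in the neighbourhood"""
    from scipy.optimize import minimize
    def cost(q):
        M=Rz(q[3])@R.from_euler("y",q[4]).as_matrix(); c=0
        for cp,im in views:
            uv=proj(cp,BX@M.T+q[:3]); m=np.zeros(im.shape[:2],np.uint8)
            cv2.fillConvexPoly(m,np.round(cv2.convexHull(uv.astype(np.float32))*16).astype(np.int32),1,shift=4)
            m=cv2.GaussianBlur(m.astype(np.float32),(3,3),0)
            band=cv2.dilate(m,np.ones((9,9)))>0
            c+=np.abs(m-dark(im))[band].sum()/m.sum()
        return c
    q0=np.array(q0); sx=np.vstack([q0]+[q0+d for d in np.diag([.006,.006,.005,.06,.08])])
    r=minimize(cost,q0,method="Nelder-Mead",options=dict(initial_simplex=sx,maxiter=500,xatol=1e-5,fatol=1e-5));return r.x,r.fun
E
python3 - <<'E'
from sil import *
H=HEEL+[0,.0012,.001]
manip.line_to(*mpose(np.radians(0),.09,H+[0,.0015,0]),vel=.03); st()
manip.hold(.3); st()
set_gripper(.085); st()
p,o=mpose(0,.26,H);manip.line_to(p,o,vel=.2); st()
cp=optics.camera_params("wrist");im=optics.snapshot("wrist");sd=optics.snapshot("side")
for v in ([(cp,im)],[(CP["side"],sd)],[(cp,im),(CP["side"],sd)]):
    for z in (.004,):
        q,c=silfit(v,[.534,.113,z,YAW,0.]);print(np.round(q,4),"tilt deg",np.degrees(q[4]).round(2),round(c,3))
E
```

```text
t32.7 [0.5339 0.09   0.091 ] F [-0.2  0.5 -0.6] T [0.07 0.03 0.03] gap0.0550 gf0.0
t33.0 [0.534  0.0896 0.091 ] F [ 0.6  1.6 -0.6] T [0.18 0.04 0.  ] gap0.0551 gf0.6
t33.4 [0.534  0.0893 0.091 ] F [-0.6 -0.6  0.4] T [ 0.06 -0.   -0.  ] gap0.0853 gf0.0
t34.4 [0.5333 0.0878 0.2599] F [-0.  -0.4  0.2] T [-0.01  0.02  0.06] gap0.0847 gf0.0
[ 0.5371  0.1183 -0.0041  1.5739 -0.0224] tilt deg -1.28 0.458
[ 0.5397  0.1518 -0.0173  1.4545 -0.0732] tilt deg -4.2 0.099
[ 0.5351  0.1281  0.0037  1.5463 -0.1014] tilt deg -5.81 0.601
```

```bash
python3 - <<'E'
from h import *
cp=optics.camera_params("wrist");im=optics.snapshot("wrist");np.savez("w6.npz",im=im,**cp)
H=np.array([.534,.1135,.004])
P=np.array([(-.05,.05,.12),(0,.05,.12),(0,-.05,.12),(-.05,-.05,.12),(-.05,.05,0),(0,.05,0)])
uv=proj(cp,P@Rz(YAW).T+H);print(np.round(uv,1).tolist())
g=cv2.GaussianBlur(im,(3,3),0).max(2).astype(int)
c=int(uv[:2,0].mean())
u0=int(uv[0,0])
for v in np.linspace(uv[4,1]+2,uv[0,1]-2,4).astype(int): print("side row",v,g[v,u0-8:u0+20].tolist())
for v in np.linspace(uv[0,1]+8,uv[3,1]-8,4).astype(int): print("top row",v,u0-8,g[v,u0-8:u0+8].tolist(),int(uv[1,0])-8,g[v,int(uv[1,0])-8:int(uv[1,0])+8].tolist())
print("col",c,int(uv[4,1])-6,g[int(uv[4,1])-6:int(uv[0,1])+8,c].tolist(), int(uv[2,1])-8,g[int(uv[2,1])-8:int(uv[2,1])+8,c].tolist())
E
```

```text
[[253.0, 130.1], [310.5, 130.1], [307.3, 235.4], [255.6, 235.3], [260.5, 119.0], [301.7, 119.0]]
side row 121 [190, 192, 193, 193, 193, 193, 194, 193, 194, 195, 197, 197, 197, 198, 198, 197, 190, 173, 144, 113, 93, 86, 86, 86, 86, 85, 86, 86]
side row 123 [193, 193, 193, 193, 193, 193, 194, 194, 194, 195, 195, 195, 196, 196, 195, 188, 166, 127, 82, 47, 30, 26, 26, 25, 24, 24, 26, 26]
side row 125 [191, 189, 189, 190, 190, 191, 191, 192, 192, 191, 191, 191, 191, 189, 180, 159, 121, 77, 42, 24, 20, 21, 22, 21, 20, 20, 21, 20]
side row 128 [176, 175, 175, 176, 178, 180, 181, 181, 181, 180, 178, 176, 167, 147, 112, 73, 43, 27, 21, 19, 19, 20, 20, 21, 21, 20, 20, 20]
top row 138 244 [186, 186, 186, 186, 187, 187, 186, 186, 187, 186, 183, 169, 141, 110, 89, 82] 302 [78, 78, 78, 79, 78, 78, 78, 78, 78, 81, 97, 132, 165, 169, 140, 108]
top row 167 244 [186, 187, 186, 186, 186, 186, 186, 186, 186, 186, 186, 181, 163, 130, 98, 82] 302 [77, 77, 77, 76, 75, 75, 75, 75, 78, 90, 116, 141, 139, 115, 93, 85]
top row 197 244 [151, 151, 151, 151, 152, 151, 151, 151, 152, 153, 154, 153, 146, 128, 102, 82] 302 [72, 75, 75, 74, 72, 72, 73, 73, 83, 110, 144, 166, 176, 180, 181, 180]
top row 227 244 [191, 193, 194, 195, 196, 196, 196, 196, 196, 196, 197, 197, 194, 178, 145, 107] 302 [70, 70, 70, 70, 70, 70, 71, 86, 122, 162, 186, 193, 195, 195, 194, 193]
col 281 113 [204, 203, 203, 203, 203, 198, 178, 138, 86, 45, 26, 21, 20, 21, 21, 20, 22, 32, 49, 67, 77, 80, 81, 81, 80] 227 [71, 71, 72, 71, 71, 70, 70, 71, 79, 103, 143, 179, 197, 201, 200, 200]
```

The edges match an upright mould on the blade (y offset ~2–4 mm, tilt within ~0.7°, no backward lean). I'll check the grip position from its colour and then draw the plate.

```bash
cat > grip.py <<'E'
from h import *
def gripc(cp,im):
    h=cv2.cvtColor(im,cv2.COLOR_RGB2HSV).astype(int)
    m=((h[...,0]>5)&(h[...,0]<18)&(h[...,1]>150)&(h[...,2]>100)).astype(np.uint8)
    n,l,s,c=cv2.connectedComponentsWithStats(m); k=[i for i in range(1,n) if s[i,4]>150]
    out=[]
    for i in k:
        d=cp["T"][:3,:3]@[(c[i][0]-cp["cx"])/cp["fx"],(c[i][1]-cp["cy"])/cp["fy"],1];o=cp["T"][:3,3]
        out.append((np.round(o+d*(.063-o[2])/d[2],4).tolist(),int(s[i,4])))
    return out
E
python3 - <<'E'
from grip import *
w=dict(np.load("w5.npz"));print("before",gripc(w,cv2.resize(cv2.imread("pics/w5.png")[:,:,::-1],(560,420),interpolation=cv2.INTER_AREA)))
w=dict(np.load("w6.npz"));print("after",gripc(w,w["im"]))
E
```

```text
before []
after []
```

```bash
python3 - <<'E'
from grip import *
a=cv2.imread("pics/w5.png")[:,:,::-1];print(a[225,255:275:5].tolist(),cv2.cvtColor(a[225:226,255:275:5].copy(),cv2.COLOR_RGB2HSV).tolist())
s=open("grip.py").read().replace("h[...,0]>5)&(h[...,0]<18)&(h[...,1]>150)","h[...,0]>5)&(h[...,0]<16)&(h[...,1]>125)");open("grip.py","w").write(s)
exec(s)
w=dict(np.load("w5.npz"));print("before",gripc(w,cv2.resize(a,(560,420),interpolation=cv2.INTER_AREA)))
w=dict(np.load("w6.npz"));print("after",gripc(w,w["im"]))
E
```

```text
[[166, 115, 70], [167, 115, 72], [161, 110, 69], [155, 107, 67]] [[[14, 147, 166], [14, 145, 167], [13, 146, 161], [14, 145, 155]]]
before [([0.5345, -0.0225, 0.063], 1714)]
after [([0.5343, -0.0211, 0.063], 1999)]
```

The grip hasn't moved (y ≈ -0.021, as expected). Now pinch and draw.

```bash
python3 - <<'E'
from h import *
X=.5345;T0=.1088
p=telemetry.get_state()["ee_pos"]; manip.line_to(p+[0,0,.1],vel=.3)
manip.set_joints([0.86,.62,-.63,1.75,-.26,1.07,-1.12])
set_gripper(.045)
manip.move_to(*gpose((X,T0),YAW,-1,.08)); st()
manip.line_to(*gpose((X,T0),YAW,-1,0),vel=.12); st()
set_gripper(0.); s=st()
for k in (.01,.04,.07,.103):
    t=np.array([X,T0])-k*D[:2]
    p,o=gpose(t,YAW,-1,0); manip.line_to(p+[0,0,.0008],o,vel=.04); st()
manip.hold(.3); st()
E
```

```text
t37.9 [ 0.5326 -0.0615  0.1186] F [0.4 0.7 0.7] T [-0.62  0.05 -0.02] gap0.0449 gf0.0
t38.7 [ 0.5345 -0.0173  0.0539] F [ 0.  -0.1  0.5] T [-0.6  -0.04  0.04] gap0.0446 gf0.0
t39.0 [ 0.5344 -0.0175  0.0539] F [-0.9 -4.1  5.4] T [-0.71  0.1   0.31] gap0.0149 gf59.9
t39.4 [ 0.5332 -0.0267  0.0539] F [-2.2 -0.1 -0.2] T [-0.77  0.19  0.39] gap0.0142 gf59.4
t40.3 [ 0.534  -0.0577  0.0542] F [-1.  -1.8 -2.3] T [-1.29  0.09  0.14] gap0.0144 gf59.4
t41.2 [ 0.5337 -0.0875  0.0543] F [-0.9 -1.9 -2. ] T [-1.28  0.11  0.14] gap0.0144 gf59.3
t42.2 [ 0.5335 -0.1204  0.0543] F [-0.9 -0.1 -3.5] T [-1.17  0.07  0.09] gap0.0144 gf59.3
t42.5 [ 0.5336 -0.1204  0.0543] F [-0.8 -2.7 -1.1] T [-1.44  0.16  0.16] gap0.0142 gf59.5
```

```bash
python3 - <<'E'
from grip import *
X=.5345;T0=.1088
t=np.array([X,T0])-.103*D[:2]
set_gripper(.05); st()
p,o=gpose(t,YAW,-1,.1); manip.line_to(p,o,vel=.15)
manip.line_to(p+[0,-.02,.12],o,vel=.25)
manip.set_joints([-0.54,0.1,.18,1.9,.14,.87,1.1])
H=HEEL+[0,-.1,.004]
manip.move_to(*mpose(0,.27,H)); st()
cp=optics.camera_params("wrist");im=optics.snapshot("wrist");np.savez("w7.npz",im=im,**cp)
cv2.imwrite("pics/side7.png",optics.snapshot("side")[:,:,::-1])
print("grip",gripc(cp,im))
g=cv2.GaussianBlur(im,(3,3),0).max(2)
m=(g<105).astype(np.uint8); n,l,s,c=cv2.connectedComponentsWithStats(m)
for i in range(1,n):
    if s[i,4]>1500:
        q,_=cv2.findContours((l==i).astype(np.uint8),0,2)
        print(s[i].tolist(),cv2.approxPolyDP(cv2.convexHull(q[0]),3,True)[:,0].tolist())
P=np.array([(-.05,.05,.12),(0,.05,.12),(0,-.05,.12),(-.05,-.05,.12),(-.05,.05,0),(0,.05,0)])
H2=np.array([.534,.1155-.103,.004])
print("pred",np.round(proj(cp,P@Rz(YAW).T+H2),1).tolist())
E
```

```text
t43.0 [ 0.5335 -0.1193  0.0544] F [ 0.6  0.7 -1.1] T [-0.63 -0.04 -0.  ] gap0.0499 gf0.0
t46.9 [ 0.5342 -0.0147  0.2735] F [-0.3  0.4  0.2] T [0.02 0.   0.04] gap0.0500 gf0.0
grip [([0.5334, -0.1236, 0.063], 1835)]
[390, 109, 86, 94, 4702] [[475, 110], [456, 201], [390, 186], [400, 109]]
[258, 118, 53, 111, 5544] [[303, 119], [310, 128], [307, 227], [261, 228], [258, 126], [265, 118]]
[0, 260, 556, 160, 57301] [[555, 418], [0, 419], [0, 307], [213, 260], [346, 260], [397, 284], [462, 330]]
pred [[255.4, 127.1], [310.4, 126.9], [307.7, 228.4], [258.0, 228.5], [262.0, 117.0], [301.9, 116.9]]
```

The mould stands upright on the plate, about 10 cm clear of the rest, and nothing is touching it.

```bash
python3 -c "
from station import *
print(ticket.sign_off())"
```

```text
the job is handed in; nothing more can be done
None
```

The job is done and handed in at about 47 s: the mould was tipped onto the rest, the blade pushed squarely under it, the mould lowered flat onto it, and the plate drawn about 10 cm clear; the final checks on flatness and position were made by image code, because my ten views were used up.

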